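Tighten the click-stop cap of the water filter

ROBOT

A 7-joint arm with a two-finger parallel gripper is mounted at the origin on a cart in front of the work surface, level with it; the furniture and walls round the work are solid. World frame = base frame: x ahead of the robot, y to its left, z up, the work surface at z = 0. Lengths are in m, angles in rad, forces in N, time in s.
With the tool pointing down it reaches from about 0.4 to 0.85 m from the base axis. Payload 10.4 kg.
Tool frame: the origin (TCP) lies on the centre line of the jaws, within the pads' length; the fingertips stand 8 mm ahead of it and the grasp point (between the pads) lies 11 mm behind it (r.finger_overhang is the distance from the TCP to the fingertips, in m); z points along the fingers, y is the line along which they close (so a half turn about z gives the same grasp; the last joint's range is limited). The gripper opens to 87 mm and grips with 3 to 60 N. Pads are 19 mm wide; open, the fingers measure 117 mm over their backs; the gripper's body (75 mm by 190 mm) begins 51 mm behind the grasp point.
Start: joints at [1.266, 0.332, -0.065, 1.46, 0.022, 1.35, -0.088], TCP at [0.174, -0.6, 0.202] pointing down, gripper open.
Joint ranges: [-2.6, 2.6], [-0.5, 2.12], [-1.47, 1.34], [0.16, 2.42], [-1.27, 4.41], [0.06, 2.06], [-2.6, 2.6]. Speed limits (rad/s): [2.22, 2.22, 2.79, 2.79, 3.14, 3.14, 3.14].

INTERFACE

Orientations are given as a unit quaternion [x, y, z, w].
In Python, from bench import r, vision gives the robot as it stands.
- The arm moves only by the tool drive_tool, never from a script. Its argument "series" is a list of rows, each a list of 2 entries, a list of its own where there are three numbers: the shift along the world's x, y, z in cm, then the turn about the world's z in degrees. A call has exactly 10 rows; each row shifts and turns the commanded pose from where the row before left it; what a row does not reach is not made up. A row lasts 1/8 s, in which the tool goes at most 62.5 mm and 10.7 degrees, less where a joint would pass 70% of its speed; a pose out of reach is approached as far as the arm can. A call with a gripper value outside its range is refused whole. "hand" is the closure, from 0 (fully open) to 1 (shut), set as the call begins (left out, the last holds). The fingers move at their own pace and stop on an object; "newtons" is the grip in N (left out, the last holds). Time passes only in rows, so rows that do not move let the fingers close, or fill a call up. It gives the time, the measured TCP pose, the force, the opening and the grip force at its end, in the units of the state.
- r.read_state(): the state, without advancing time (a new reading comes with each control period).
- vision.camera(name): name is "side" or "top" or "wrist"; returns a dict with "color" (400x640x3 uint8, red, green, blue), "intrinsics" (3x3 intrinsics, pixels), "R" (3x3) and "t" (3): a world point X has camera coordinates R X + t; the wrist camera has in their place "mount" (4x4, takes a point from camera to tool coordinates, whose origin is the TCP and whose axes are the flange's). Camera axes: x right, y down, z forward; pixel columns grow to the right and rows downward; lengths in m; the calibration is good to about 2 mm. The wrist camera is an equidistant fisheye: a pixel r from the principal point sees the ray r / f radians off the axis. A picture is of the moment at which its call begins: read the wrist's pose just before it. There is no depth.
- r.close_job(): hands the job in; it is judged then, once.
The state is a dict: "time": time; "joint_positions": joint angles; "joint_vel": joint speeds; "joint_torque": joint torques, N m; "ee_pos": TCP position; "eef_rot": TCP orientation; "ft_force": force on the tool from outside, world axes, zero at the start; "torque": the same for the moment, N m; "width": finger opening in m; "grip_force": force on a finger pad.
Only numpy, scipy, OpenCV 4.12 (cv2) and the standard library are available. Lean on these libraries where they do the work, as an engineer would, in place of code of your own. Each camera call takes 0.05 s, during which the arm holds its last target. There are 200 camera calls.

TASK

The cap of the white countertop water filter has been left loose. Push its orange lever round clockwise (seen from above) until the cap is screwed fully home and its ratchet then slips: let it click two or three times, no more, then let go of it. Leave the other things on the worktop where they are.

Things in the scene. Friction and masses are not known exactly. Their poses are not given: they have to be found in the camera images.
- filter: countertop water filter, fixed to the worktop: upright white cylinder with a blue band, 108 mm diameter (foot 132 mm), 90 mm high, with a small steel spout towards its own -x. Origin: centre of the underside, on the worktop; z up. It stands at a different place and yaw every time. A wall cabinet hangs 0.47 m over the back left of the worktop (y above 0.1): keep the arm clear of it.
- cap_axis (a point): point on the vertical turning axis of the cap, at half the height of the orange lever (121 mm above the worktop). Directly over the filter's origin; its axes are the filter's.
- lever_end (a point): outer end of the orange lever, 105 mm from the turning axis, at half the lever's height (121 mm above the worktop); its x axis points outwards along the lever. The lever is a radial bar 18 mm wide, 20 mm high (111 to 131 mm above the worktop), with a round end reaching 114 mm from the axis. Beyond 66 mm from the axis the space below it is free.
- housing_mark (a point): outer face of the small red index mark at the rim of the white housing, above the spout, 83 mm above the worktop
- collar_mark (a point): outer edge of the small red index mark on the grey screw collar under the lever, 52 mm from the axis; it stands straight above the housing mark when the cap is fully home
- cap_thread (a joint): turn of the grey screw collar on the housing, rad: 0 = fully home against its stop, negative = still so far to turn clockwise. It starts 0.9 to 1.7 rad open. The lever carries the collar round with 1 to 3 N at 85 mm from the axis. When home, with the ratchet not yet slipped, the lever points 0.52 rad clockwise of the filter's own +x.
- cap_lever (a joint): clockwise slip of the lever on the collar, rad: near 0 until the collar is home, then grows as the ratchet slips (4 to 10 N at 85 mm from the axis, rising up each tooth). Clicks come at 0.38, 0.90, 1.42 and 1.95; each drops the lever ahead to rest near 0.54, 1.06, 1.59, 2.11. Let go part-way up a tooth, it falls back. Turned anticlockwise it unscrews the collar with it.
- mug: blue and white mug, 78 mm diameter, 92 mm high, bystander; origin under its centre
- tomato_a: red tomato, about 70 mm, bystander; origin at its underside as placed
- tall_tin: blue, red and white food tin, 75 mm diameter, 110 mm high, bystander; origin under its centre
- onion: brown onion, about 62 mm, bystander; origin at its underside as placed
- fish_tin: low food tin, 86 mm diameter, 40 mm high, bystander; origin under its centre
- pasta_jar: glass jar with a red lid, 80 mm diameter, 141 mm high, bystander; origin under its centre

How it is judged:
By the outcome, as a careful person would: the job done as asked, in the order asked, and still so for the second after the job is handed in, with the robot touching nothing.
It also fails if it takes over 51 s, if anything falls off the work surface, if the arm or the gripper's body presses on something with over 40 N, if the wrist force passes 120 N, or if a joint passes its speed limit or range.

## Working session

There is one attempt and no reset: what is moved stays moved. The work goes in short steps, Python scripts to look and compute and a tool call to move; the robot and the scene stay as the last step left them, time stands still between calls to the robot, and variables do not carry over. Pictures are saved under pics/ and viewed, at most 10 in all, crops included, and the job is handed in when it is done.

Besides the shell and the picture viewer there is one more tool, called after "Emit:" as name(argument=value, ...), one argument or row to a line, values as JSON. drive_tool: Moves the arm, as the interface text tells. Its arguments: {"type":"object","properties":{"series":{"type":"array"},"hand":{"type":"number"},"newtons":{"type":"number"}},"required":["series"]}

```bash
mkdir -p pics; ls; python3 - <<'E'
from bench import r, vision
import cv2,pickle
d={}
for n in("side","top"):
    c=vision.camera(n); d[n]=c; cv2.imwrite(f"pics/{n}0.png",c["color"][:,:,::-1]); print(n,c["intrinsics"],c["R"],c["t"])
pickle.dump(d,open("c0.pkl","wb"))
s=r.read_state();print(s["time"],s["ee_pos"],s["eef_rot"],s["ft_force"],s["width"],r.finger_overhang)
E
```

```text
pics
side [[386.72632016   0.         311.71138867]
 [  0.         386.72632016 203.04188993]
 [  0.           0.           1.        ]] [[ 0.97439574 -0.22426843 -0.01601903]
 [-0.14644955 -0.57900029 -0.80206683]
 [ 0.17060324  0.78387648 -0.59701943]] [-0.5509393   0.15019375  0.87119132]
top [[402.99664424   0.         320.90158648]
 [  0.         402.99664424 199.52912968]
 [  0.           0.           1.        ]] [[-0.01770889 -0.99946344 -0.02755417]
 [-0.99060748  0.02127574 -0.13507094]
 [ 0.13558471  0.02490341 -0.99045273]] [-0.01001085  0.5644285   1.06186993]
0.1 [ 0.17372386 -0.59997212  0.20162269] [ 9.90084305e-01  1.40472951e-01 -1.07987240e-04 -6.37559607e-04] [-0.92937192 -0.29634927  0.29036063] 0.08713513790324007 0.008
```

View pics/top0.png

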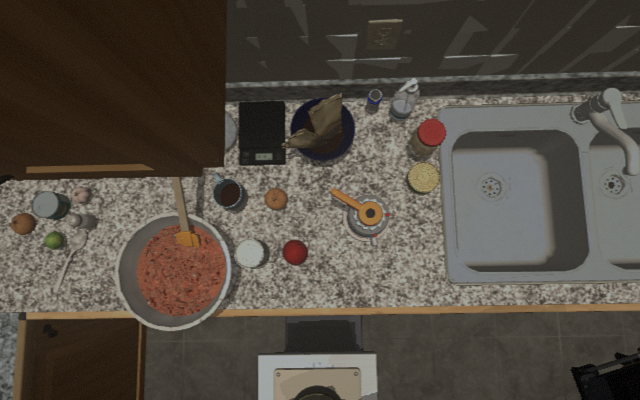

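View pics/side0.png

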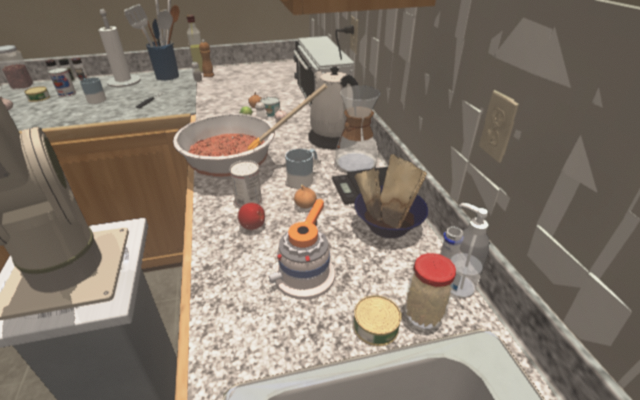

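Top view: the cap is at about (370,212) with the lever pointing up-left to (335,192). There are red specks near (389,214) and (373,236). The side view shows the filter at (305,255). The tomato, onion, fish tin and jar all stand clear of it. Next I'll measure.

```bash
cat > h.py <<'E'
import numpy as np,cv2
def ray(c,u,v,z):
    K,R,t=c["intrinsics"],c["R"],np.array(c["t"])
    d=R.T@np.linalg.solve(K,[u,v,1.]); o=-R.T@t
    return o+d*(z-o[2])/d[2]
def px(c,X):
    p=c["intrinsics"]@(c["R"]@np.array(X)+c["t"]); return p[:2]/p[2]
def orange(c,roi):
    x0,x1,y0,y1=roi
    h=cv2.cvtColor(c["color"],cv2.COLOR_RGB2HSV)
    m=cv2.inRange(h,(8,170,120),(22,255,255)); o=np.zeros_like(m); o[y0:y1,x0:x1]=m[y0:y1,x0:x1]; return o
def red(c,roi):
    x0,x1,y0,y1=roi
    h=cv2.cvtColor(c["color"],cv2.COLOR_RGB2HSV)
    m=cv2.inRange(h,(0,120,90),(6,255,255))|cv2.inRange(h,(172,120,90),(180,255,255)); o=np.zeros_like(m); o[y0:y1,x0:x1]=m[y0:y1,x0:x1]; return o
E
python3 - <<'E'
import pickle,cv2,numpy as np
from h import *
d=pickle.load(open("c0.pkl","rb"))
for n,roi in(("top",(325,400,180,245)),("side",(270,345,195,300))):
    c=d[n]; m=orange(c,roi); y,x=np.nonzero(m); print(n,len(x))
    P=np.array([ray(c,a,b,0.131) for a,b in zip(x,y)])[:,:2]
    print("min/max",P.min(0),P.max(0),P.mean(0))
    hull=cv2.minEnclosingCircle(P.astype(np.float32)); print(hull)
    rm=red(c,roi); k,l,st,ce=cv2.connectedComponentsWithStats(rm)
    for i in range(1,k): print("red",ce[i],st[i,4],[ray(c,*ce[i],z)[:2].round(4) for z in(.083,.1)])
a=d["top"]["color"][170:250,310:420]; b=d["side"]["color"][190:310,260:350]
im=np.vstack([cv2.resize(a,(440,320),interpolation=2)]); im2=cv2.resize(b,(360,480),interpolation=2)
o=np.zeros((480,800,3),np.uint8);o[:320,:440]=im;o[:,440:]=im2
cv2.imwrite("pics/crop.png",o[:,:,::-1])
E
```

```text
top 3
min/max [ 0.53868682 -0.0931316 ] [ 0.56213206 -0.05633332] [ 0.55170488 -0.07269923]
((0.5504094362258911, -0.0747324675321579), 0.021916236728429794)
red [387.         214.15384615] 13 [array([ 0.516 , -0.1929]), array([ 0.5144, -0.1906])]
red [374.5 234.8] 10 [array([ 0.4633, -0.1587]), array([ 0.4625, -0.1569])]
side 0Traceback (most recent call last):
  File "<stdin>", line 6, in <module>
IndexError: too many indices for array: array is 1-dimensional, but 2 were indexed
```

```bash
sed -i 's/(8,170,120),(22,255,255)/(8,140,80),(24,255,255)/' h.py
python3 - <<'E'
import pickle,cv2,numpy as np
from h import *
d=pickle.load(open("c0.pkl","rb"))
a=d["top"]["color"][170:250,310:420]; b=d["side"]["color"][190:310,260:350]
o=np.zeros((480,800,3),np.uint8);o[:320,:440]=cv2.resize(a,(440,320),interpolation=2);o[:,440:]=cv2.resize(b,(360,480),interpolation=2)
cv2.imwrite("pics/crop.png",o[:,:,::-1])
for n,roi in(("top",(325,400,180,245)),("side",(270,345,195,250))):
    c=d[n]; print(cv2.cvtColor(c["color"],cv2.COLOR_RGB2HSV)[(198,345) if n=="top" else (216,315)])
    m=orange(c,roi); y,x=np.nonzero(m); print(n,len(x))
    if len(x)<50: continue
    P=np.array([ray(c,a,b,0.131) for a,b in zip(x,y)])[:,:2]
    print("min/max",P.min(0),P.max(0),P.mean(0))
    rm=red(c,(270,345,230,300) if n=="side" else roi); k,l,st,ce=cv2.connectedComponentsWithStats(rm)
    for i in range(1,k): print("red",ce[i],st[i,4],[ray(c,*ce[i],z)[:2].round(4) for z in(.083,.1)])
E
```

```text
[ 17 157 156]
top 579
min/max [ 0.48766819 -0.1717862 ] [ 0.57742393 -0.04894825] [ 0.52922959 -0.12123578]
red [387.         214.15384615] 13 [array([ 0.516 , -0.1929]), array([ 0.5144, -0.1906])]
red [374.5 234.8] 10 [array([ 0.4633, -0.1587]), array([ 0.4625, -0.1569])]
[ 10 163 218]
side 634
min/max [ 0.48624414 -0.18949417] [ 0.57675091 -0.05344137] [ 0.5269763  -0.13358179]
red [279. 256.] 11 [array([ 0.4632, -0.1567]), array([ 0.4616, -0.1741])]
red [307. 258.] 15 [array([ 0.5167, -0.1757]), array([ 0.5134, -0.1926])]
```

View pics/crop.png

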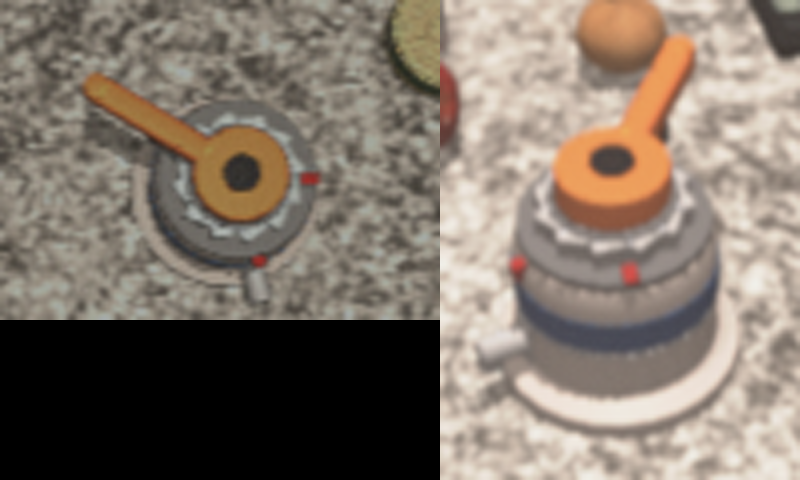

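```bash
cat >> h.py <<'E'
def tri(c1,p1,c2,p2):
    A=[];
    P=[c["intrinsics"]@np.c_[c["R"],c["t"]] for c in(c1,c2)]
    X=cv2.triangulatePoints(P[0],P[1],np.float64(p1).reshape(2,1),np.float64(p2).reshape(2,1))
    return (X[:3]/X[3]).ravel()
E
python3 - <<'E'
import pickle,cv2,numpy as np
from h import *
d=pickle.load(open("c0.pkl","rb")); T,S=d["top"],d["side"]
print("hub", tri(T,(370.3,213),S,(302.8,229.8)), ray(T,370.3,213,.131), ray(S,302.8,229.8,.131))
hm=tri(T,(374.5,234.8),S,(279,256)); cm=tri(T,(387,214.15),S,(307,258)); print("hm",hm,"cm",cm)
# lever from top: mask pixels beyond 45mm of hub at z=.131 -> fitLine
ax=(ray(T,370.3,213,.131)+ray(S,302.8,229.8,.131))[:2]/2
for n,c,roi in(("top",T,(325,400,180,245)),("side",S,(270,345,195,250))):
    y,x=np.nonzero(orange(c,roi)); P=np.array([ray(c,a,b,.131)[:2] for a,b in zip(x,y)])
    q=P-ax; rr=np.hypot(*q.T); q=q[(rr>.05)&(rr<.105)]; a=np.degrees(np.arctan2(q[:,1],q[:,0])); print(n,"lever deg",np.median(a),"rmax",rr.max())
yaw=np.degrees(np.arctan2(*(ax-hm[:2])[::-1])); ca=np.degrees(np.arctan2(*(cm[:2]-ax)[::-1]))
print("ax",ax,"yaw",yaw,"home lever",yaw-30,"collar mark",ca,"to go",(ca-(yaw-180))%360, np.hypot(*(hm[:2]-ax)),np.hypot(*(cm[:2]-ax)))
E
```

```text
hub [ 0.51551692 -0.14517821  0.13167397] [ 0.51511179 -0.1451954   0.131     ] [ 0.51617864 -0.14438765  0.131     ]
hm [ 0.46312343 -0.15851817  0.08477429] cm [ 0.51418023 -0.19077029  0.09816723]
top lever deg 58.22935770913051 rmax 0.11175516974217745
side lever deg 55.92320197251797 rmax 0.10699174116685868
ax [ 0.51564521 -0.14479153] yaw 14.64672516777857 home lever -15.35327483222143 collar mark -91.82495414145184 to go 73.52832069076958 0.05428589574576492 0.04600209667224571
```

Emit:
drive_tool(
  series=[
    [[2, 3, 0.5], 3],
    [[4, 4, 0.5], 4],
    [[4, 4, 0], 4],
    [[4, 5, 0], 4],
    [[4, 5, 0], 4],
    [[4, 5, 0], 4],
    [[4, 5, 0], 4],
    [[4, 5, 0], 4],
    [[3, 5, 0], 4],
    [[2, 4, 0], 3],
  ],
  hand=1,
  newtons=50,
)

```text
time: 1.35
ee_pos: [0.5199, -0.1537, 0.2121]
eef_rot: [0.89, 0.457, 0.0, -0.0]
ft_force: [0.4, -0.9, 0.2]
width: 0.0019
grip_force: 0.0
```

Emit:
drive_tool(
  series=[
    [[0.3, 3.4, 0], 1],
    [[0.3, 3.5, 0], 1],
    [[0.3, 3.5, 0], 1],
    [[0, 0, 0], 0],
    [[0, 0, -2], 0],
    [[0, 0, -2], 0],
    [[0, 0, -2], 0],
    [[0, 0, -2], 0],
    [[0, 0, -1.9], 0],
    [[0, 0, 0], 0],
  ],
)

```text
time: 2.6
ee_pos: [0.527, -0.0528, 0.1119]
eef_rot: [0.878, 0.478, -0.001, -0.001]
ft_force: [-0.2, 0.0, 0.6]
width: 0.0006
grip_force: 0.0
```

```bash
python3 - <<'E'
from bench import r, vision
import cv2,numpy as np
from h import *
s=r.read_state();print(s["time"],s["ee_pos"],s["ft_force"])
a=vision.camera("top")["color"][150:270,290:430]; b=vision.camera("side")["color"][160:310,240:360]
o=np.zeros((450,800,3),np.uint8);o[:360,:420]=cv2.resize(a,(420,360));o[:,440:]=cv2.resize(b,(360,450))
cv2.imwrite("pics/app.png",o[:,:,::-1])
ax=np.array([.5155,-.145])
for k,dd in[(57.5-i*10,.024) for i in range(14)]:
    p=np.radians(k);u=np.array([np.cos(p),np.sin(p)]);t=np.array([-u[1],u[0]]);print(k,(ax+.088*u+dd*t).round(4))
E
```

```text
2.6 [ 0.52697994 -0.05280133  0.11191508] [-0.22397635  0.01557939  0.63836348]
57.5 [ 0.5425 -0.0579]
47.5 [ 0.5573 -0.0639]
37.5 [ 0.5707 -0.0724]
27.5 [ 0.5825 -0.0831]
17.5 [ 0.5922 -0.0956]
7.5 [ 0.5996 -0.1097]
-2.5 [ 0.6045 -0.1249]
-12.5 [ 0.6066 -0.1406]
-22.5 [ 0.606  -0.1565]
-32.5 [ 0.6026 -0.172 ]
-42.5 [ 0.5966 -0.1868]
-52.5 [ 0.5881 -0.2002]
-62.5 [ 0.5774 -0.212 ]
-72.5 [ 0.5649 -0.2217]
```

View pics/app.png

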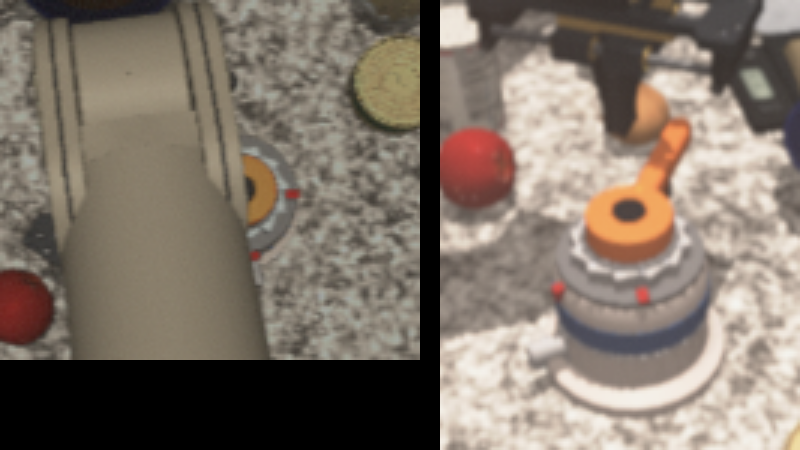

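The finger stands just behind the lever on its anticlockwise side and is clear of the onion. Both red marks are visible in the side view, at about (558,289) and (642,295). Starting the push.

Emit:
drive_tool(
  series=[
    [[0.8, -0.3, 0], 0],
    [[0.7, -0.2, 0], 0],
    [[0.76, -0.28, 0], -5],
    [[0.72, -0.32, 0], -5],
    [[0.7, -0.4, 0], -5],
    [[0.64, -0.45, 0], -5],
    [[0.62, -0.51, 0], -5],
    [[0.56, -0.56, 0], -5],
    [[0.51, -0.61, 0], -5],
    [[0.46, -0.64, 0], -5],
  ],
)

```text
time: 3.95
ee_pos: [0.5935, -0.0954, 0.1136]
eef_rot: [0.989, 0.148, 0.0, 0.0]
ft_force: [-0.2, 0.7, -0.1]
width: 0.0004
grip_force: 0.0
```

Emit:
drive_tool(
  series=[
    [[0.4, -0.69, 0], -5],
    [[0.34, -0.72, 0], -5],
    [[0.28, -0.75, 0], -5],
    [[0.21, -0.77, 0], -5],
    [[0.11, -0.52, 0], -3],
    [[0.06, -0.52, 0], -3],
    [[0.04, -0.53, 0], -4],
    [[0, 0, 0], 0],
    [[0, 0, 0], 0],
    [[0, 0, 0], 0],
  ],
)

```text
time: 5.2
ee_pos: [0.6073, -0.1397, 0.1134]
eef_rot: [0.994, -0.111, 0.0, -0.0]
ft_force: [0.9, 0.1, -0.2]
width: 0.0006
grip_force: 0.0
```

```bash
cat > look.py <<'E'
from bench import r, vision
import cv2,numpy as np,sys
from h import *
s=r.read_state();print(s["time"],s["ee_pos"],s["ft_force"])
S=vision.camera("side");T=vision.camera("top")
ax=np.array([.5155,-.145])
for n,c,roi in(("top",T,(325,420,180,260)),("side",S,(270,370,195,300))):
    y,x=np.nonzero(orange(c,roi)); P=np.array([ray(c,a,b,.131)[:2] for a,b in zip(x,y)]).reshape(-1,2)
    q=P-ax; rr=np.hypot(*q.T); q=q[(rr>.055)&(rr<.115)]; a=np.degrees(np.arctan2(q[:,1],q[:,0])); print(n,"lever deg",np.median(a),len(a))
    k,l,st,ce=cv2.connectedComponentsWithStats(red(c,(270,345,230,300) if n=="side" else roi))
    for i in range(1,k):
        z=ray(c,*ce[i],.098)[:2]-ax; print(" red",ce[i].round(1),st[i,4],"deg",np.degrees(np.arctan2(z[1],z[0])).round(1),"r",np.hypot(*z).round(3))
a=T["color"][150:270,290:430]; b=S["color"][160:310,240:360]
o=np.zeros((450,800,3),np.uint8);o[:360,:420]=cv2.resize(a,(420,360));o[:,440:]=cv2.resize(b,(360,450))
cv2.imwrite("pics/"+sys.argv[1],o[:,:,::-1])
E
python3 look.py a1.png
```

```text
5.2 [ 0.60727102 -0.13972456  0.11342019] [ 0.91638221  0.0501028  -0.22042648]
top lever deg 58.05700916881489 159
side lever deg 55.97759508251338 129
 red [279.1 256.1] 7 deg -152.8 r 0.06
 red [307. 258.] 15 deg -92.2 r 0.046
```

View pics/a1.png

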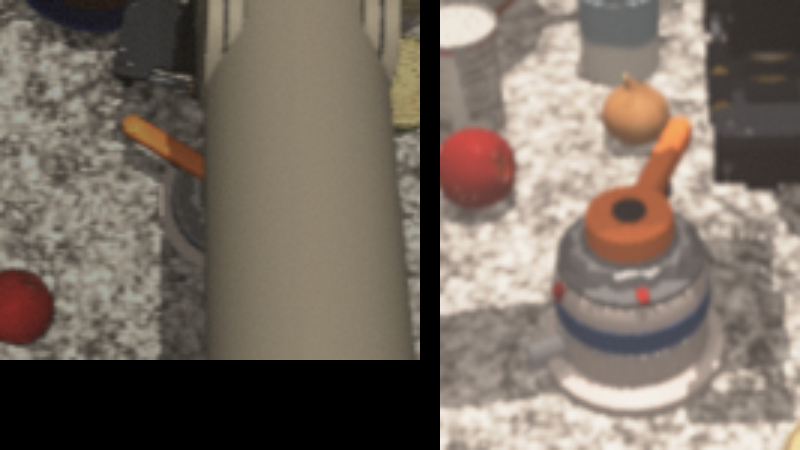

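The lever has not moved: it is still at 57°, with the collar mark at (307,258) as before. I'll check where the finger really is.

```bash
python3 - <<'E'
from h import *
import pickle
d=pickle.load(open("c0.pkl","rb")); S=d["side"]; T=d["top"]
f=lambda p:((p-[240,160])*3+[440,0]).round(0)
print("app tip",f(px(S,[.527,-.0528,.104])),"now tip",f(px(S,[.6073,-.1397,.1054])),"lever end",f(px(S,[.5155+.105*.545,-.145+.105*.839,.121])),"z lever by tri", tri(T,(333.3,191.3),S,(322,200)))
E
python3 - <<'E'
from bench import r,vision
import cv2
c=vision.camera("wrist");cv2.imwrite("pics/w.png",c["color"][:,:,::-1]);print(c["intrinsics"],c["mount"])
c=vision.camera("side");cv2.imwrite("pics/s2.png",cv2.resize(c["color"][100:300,220:420],(600,600))[:,:,::-1])
E
```

```text
app tip [618. 156.] now tip [757. 212.] lever end [680. 132.] z lever by tri [ 0.57474026 -0.05519128  0.12970294]
[[309.70691629   0.         313.35388002]
 [  0.         309.70691629 200.98105012]
 [  0.           0.           1.        ]] [[-8.28197208e-04 -9.65966033e-01 -2.58667618e-01  7.04328426e-02]
 [ 9.99999261e-01 -1.03018872e-03  6.45348320e-04  2.57576393e-04]
 [-8.89861019e-04 -2.58666893e-01  9.65966173e-01 -1.82249571e-01]
 [ 0.00000000e+00  0.00000000e+00  0.00000000e+00  1.00000000e+00]]
```

View pics/s2.png

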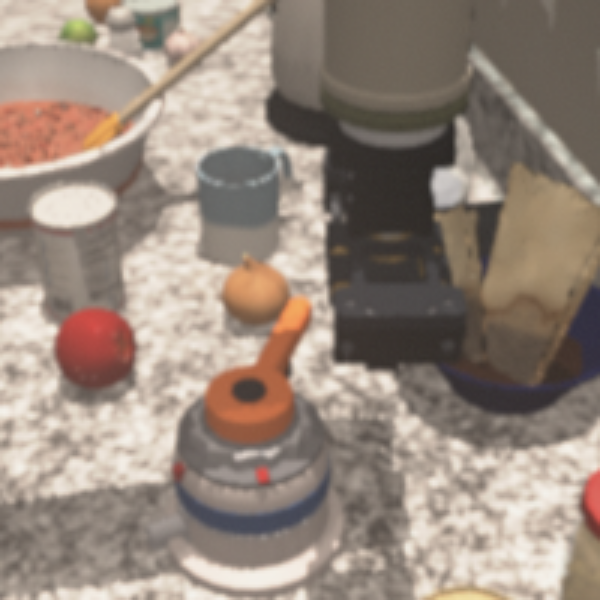

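View pics/w.png

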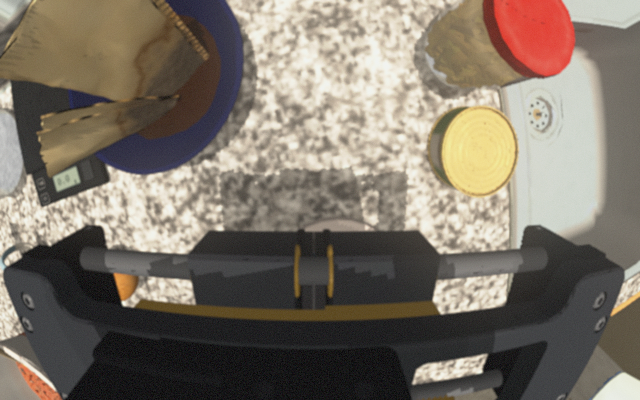

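The side view shows the body hiding the finger. The wrist view has the finger seam at (313,230), where calibration puts the tip. In the approach picture the finger's lower end came at about row 135, but I predicted 156. I'll check that in numbers.

```bash
python3 - <<'E'
import cv2,numpy as np,pickle
from h import *
im=cv2.imread("pics/app.png"); g=im.max(2)
for v in range(60,175,6): print(v,' '.join('%3d'%g[v,u] for u in range(585,665,5)))
S=pickle.load(open("c0.pkl","rb"))["side"]
f=lambda p:((px(S,p)-[240,160])*3+[440,0]).round(0)
th=2*np.arctan2(.478,.878); X=np.array([np.cos(th),np.sin(th),0]); Y=np.array([np.sin(th),-np.cos(th),0]); P=np.array([.527,-.0528,.1119])
for z in(-.008,.0,.02,.05):
  print(z,[f(P+a*X+b*Y+[0,0,z]) for a in(-.0095,.0095) for b in(-.015,.015)])
E
```

```text
60  65  75  70  63  64  64  63  64  65  64  64  79 111 113 117 122
66 103  85  64  61  65  65  64  65  64  65  64  74 110 110 114 126
72 134 112  71  62  64  66  67  65  65  63  64  70 110 144 181 206
78 151 132  85  62  63  66  66  63  62  62  62  87 146 187 230 241
84 232 204 125  65  64  66  67  64  63  62  72 139 188 215 231 235
90 231 227 193  83  64  66  65  64  64  62  92 186 207 213 218 225
96 232 226 197 102  65  66  66  66  64  63 113 211 219 216 215 212
102 233 217 207 148  74  67  67  66  64  61 127 222 227 222 213 202
108 230 227 214 171  85  66  67  66  64  63 124 220 226 221 211 187
114 217 230 212 163  86  66  68  66  65  62 110 209 219 212 202 182
120 217 230 218 186  92  67  69  66  66  67 127 197 204 191 181 165
126 224 228 230 234 117  66  69  68  65  87 155 178 175 163 151 136
132 218 221 226 226 137  91  83  72  74 115 141 145 140 129 120 142
138 212 212 217 224 164 132 128 109 100 116 119 121 118 116 120 156
144 176 189 217 224 168 148 154 136 120 117 118 124 130 140 153 171
150 187 206 220 214 181 158 137 137 135 134 141 145 142 146 167 176
156 217 216 209 183 177 186 170 163 176 186 170 160 157 160 174 175
162 229 226 224 206 190 208 223 227 234 229 216 199 194 191 186 186
168 231 218 217 218 215 222 220 221 230 231 223 216 231 236 227 220
174 200 191 215 220 220 223 221 217 222 216 217 231 242 242 242 242
-0.008 [array([595., 160.]), array([633., 168.]), array([604., 145.]), array([642., 153.])]
0.0 [array([594., 151.]), array([632., 160.]), array([604., 137.]), array([642., 144.])]
0.02 [array([593., 130.]), array([632., 138.]), array([603., 115.]), array([641., 123.])]
0.05 [array([591.,  96.]), array([630., 103.]), array([601.,  81.]), array([640.,  89.])]
```

The lower end is about 25 mm above where the nominal tip should be, so the closed fingers passed just over the lever (top at 131 mm). I'll lift, go back and descend lower.

Emit:
drive_tool(
  series=[
    [[0, 0, 3.3], 0],
    [[0, 0, 3.3], 0],
    [[-1, 1, 0], 9],
    [[-1, 1.1, 0], 9],
    [[-1, 1.1, 0], 9],
    [[-1, 1.1, 0], 9],
    [[-1, 1.1, 0], 9],
    [[-1, 1.1, 0], 9],
    [[-1, 1.1, 0], 9],
    [[-1, 1.1, 0], 7],
  ],
)

```text
time: 6.65
ee_pos: [0.5268, -0.0527, 0.1795]
eef_rot: [0.877, 0.48, 0.0, 0.0]
ft_force: [-0.9, -0.3, 0.5]
width: 0.0001
grip_force: 0.0
```

Emit:
drive_tool(
  series=[
    [[0, 0, 0], 0],
    [[0, 0, -1.5], 0],
    [[0, 0, -1.5], 0],
    [[0, 0, -1.5], 0],
    [[0, 0, -1.5], 0],
    [[0, 0, -1], 0],
    [[0, 0, -1], 0],
    [[0, 0, -0.7], 0],
    [[0, 0, -0.5], 0],
    [[0, 0, 0], 0],
  ],
)

```text
time: 7.9
ee_pos: [0.5271, -0.053, 0.0872]
eef_rot: [0.878, 0.478, -0.0, -0.0]
ft_force: [-0.7, -0.1, 0.2]
width: 0.0007
grip_force: 0.0
```

```bash
python3 look.py a2.png; python3 - <<'E'
import cv2,numpy as np,pickle
from h import *
g=cv2.imread("pics/a2.png").max(2)
for v in range(60,200,6): print(v,' '.join('%3d'%g[v,u] for u in range(585,665,5)))
d=pickle.load(open("c0.pkl","rb"));print("jar",ray(d["top"],431,131,.141),"fish",ray(d["top"],423,178,.04))
E
```

```text
7.9 [ 0.52705397 -0.05302999  0.08719777] [-0.73026161 -0.052467    0.21038419]
top lever deg nan 0
 red [387.  214.2] 13 deg -91.1 r 0.046
 red [374.5 234.8] 10 deg -167.1 r 0.054
side lever deg 55.920321002700774 124
 red [278.8 256. ] 12 deg -153.5 r 0.06
 red [307. 258.] 15 deg -92.2 r 0.046
60 106 109 112 107 105 105 100  93  87  82  75  70  67  63  62  63
66  73  78  82  77  77  84  93  98 103 104 106 107 105  96  89  85
72  66  79  96  72  65  66  67  68  69  73  79  83  88  93  98 104
78  64  90 100  86  69  66  66  66  68  67  67  69  82  77  66 123
84  65  90  88  79  67  65  65  66  66  68  72  84 155 114  97 197
90  65  84  81  67  66  65  65  65  64  64  65  80 137 139 141 164
96 135  92  66  61  64  65  65  65  65  65  64  76 101 122 117 110
102 227 173  88  62  64  66  66  66  66  65  66  72 130 198 198 177
108 230 223 134  63  63  66  67  65  63  63  64 114 201 221 212 188
114 217 229 163  70  63  65  66  64  63  62  75 166 218 211 201 181
120 217 231 197  93  64  66  66  65  63  63  91 183 203 192 181 164
126 223 228 219 140  70  65  65  65  65  62  93 165 175 164 15
[... 209 characters left out ...]

150 185 206 221 209 106  66  68  68  65  65 103 140 142 145 167 176
156 217 216 209 177  98  68  68  66  68 114 153 160 157 160 174 175
162 229 225 224 205 150 139 142 117 120 204 213 199 192 183 181 185
168 230 218 217 218 214 221 218 208 217 230 222 215 232 229 220 219
174 200 191 214 220 220 223 220 218 222 215 217 231 242 242 242 241
180 187 186 217 226 216 200 213 223 228 234 236 238 242 242 242 226
186 198 196 207 222 219 225 236 240 240 241 240 242 242 242 235 176
192 202 212 216 232 238 241 242 242 242 242 242 242 242 242 239 206
198 187 209 237 242 242 242 238 215 185 180 193 227 242 242 242 242
jar [ 0.7177597  -0.30324211  0.141     ] fish [ 0.61711021 -0.30049004  0.04      ]
  return _methods._mean(a, axis=axis, dtype=dtype,
  ret = ret.dtype.type(ret / rcount)
```

Emit:
drive_tool(
  series=[
    [[0.8, -0.3, -0.3], 0],
    [[0.7, -0.2, 0], 0],
    [[0.76, -0.28, 0], -5],
    [[0.72, -0.32, 0], -5],
    [[0.7, -0.4, 0], -5],
    [[0.64, -0.45, 0], -5],
    [[0.62, -0.51, 0], -5],
    [[0.56, -0.56, 0], -5],
    [[0.51, -0.61, 0], -5],
    [[0.46, -0.64, 0], -5],
  ],
)

```text
time: 9.25
ee_pos: [0.5922, -0.0958, 0.0841]
eef_rot: [0.989, 0.148, -0.0, -0.0]
ft_force: [-0.6, 1.4, 0.8]
width: -0.0001
grip_force: 0.7
```

```bash
python3 look.py a3.png 2>/dev/null
```

```text
9.25 [ 0.59215459 -0.09578327  0.08412854] [-0.60347146  1.43119421  0.80589808]
top lever deg nan 0
side lever deg 14.271600447097153 134
 red [278.9 255.8] 13 deg -153.7 r 0.06
 red [291.8 256.9] 15 deg -130.0 r 0.047
```

Emit:
drive_tool(
  series=[
    [[0.4, -0.69, 0], -5],
    [[0.34, -0.72, 0], -5],
    [[0.28, -0.75, 0], -5],
    [[0.21, -0.77, 0], -5],
    [[0.11, -0.52, 0], -3],
    [[0.06, -0.52, 0], -3],
    [[0.04, -0.53, 0], -4],
    [[0, -0.4, 0], -2],
    [[-0.02, -0.4, 0], -3],
    [[0, 0, 0], 0],
  ],
)

```text
time: 10.6
ee_pos: [0.6061, -0.1489, 0.0843]
eef_rot: [0.988, -0.155, 0.0, 0.0]
ft_force: [0.2, 0.9, 0.0]
width: 0.0004
grip_force: 0.0
```

```bash
python3 look.py a4.png 2>/dev/null
```

```text
10.6 [ 0.60611498 -0.14893447  0.08434765] [0.18990705 0.90352334 0.00388727]
top lever deg nan 0
side lever deg -32.01970723491325 70
 red [282. 250.] 7 deg -165.4 r 0.047
 red [279. 256.] 5 deg -153.3 r 0.06
```

Emit:
drive_tool(
  series=[
    [[0, -0.38, 0], -2.5],
    [[0, -0.38, 0], -2.5],
    [[-0.08, -0.52, 0], -3.3],
    [[-0.11, -0.52, 0], -3.3],
    [[-0.15, -0.51, 0], -3.4],
    [[-0.17, -0.5, 0], -3.3],
    [[-0.2, -0.49, 0], -3.3],
    [[-0.23, -0.49, 0], -3.4],
    [[0, 0, 0], 0],
    [[0, 0, 0], 0],
  ],
)

```text
time: 11.95
ee_pos: [0.5966, -0.187, 0.0844]
eef_rot: [0.931, -0.365, 0.0, 0.0]
ft_force: [0.5, -0.4, 0.1]
width: 0.0006
grip_force: 0.0
```

```bash
python3 look.py a5.png 2>/dev/null
```

```text
11.95 [ 0.5966384 -0.1870286  0.0844098] [ 0.45008756 -0.3672143   0.13510769]
top lever deg nan 0
side lever deg -47.991735145858236 52
 red [282.3 249.7] 7 deg -166.0 r 0.046
 red [279.2 256. ] 4 deg -153.0 r 0.06
```

View pics/a5.png

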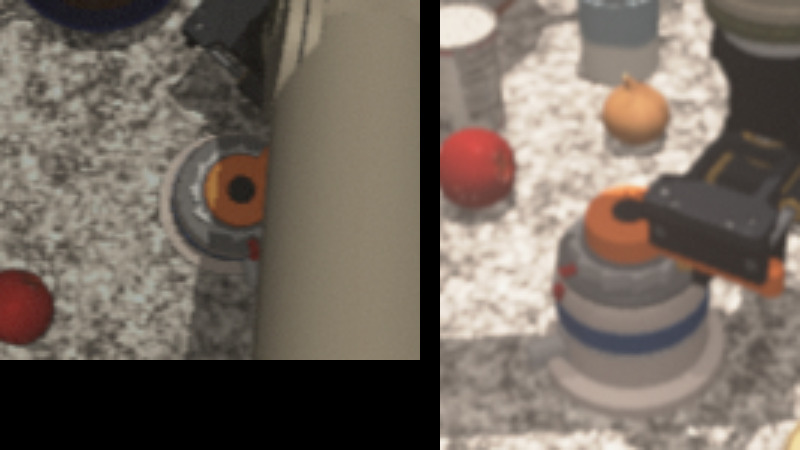

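One click is done: the lever is round past the first tooth at about -47°, and the two marks sit one above the other at (568,271) and (559,290). Pushing on for the second click.

Emit:
drive_tool(
  series=[
    [[-0.26, -0.46, 0], -3.3],
    [[-0.28, -0.45, 0], -3.3],
    [[-0.31, -0.43, 0], -3.4],
    [[-0.33, -0.41, 0], -3.3],
    [[-0.36, -0.39, 0], -3.3],
    [[-0.38, -0.38, 0], -3.4],
    [[-0.4, -0.34, 0], -3.3],
    [[-0.42, -0.32, 0], -3.3],
    [[-0.43, -0.31, 0], -3.4],
    [[0, 0, 0], 0],
  ],
)

```text
time: 13.3
ee_pos: [0.5648, -0.2218, 0.0845]
eef_rot: [0.805, -0.594, 0.0, 0.0]
ft_force: [-0.1, -0.2, 0.7]
width: 0.0002
grip_force: 0.0
```

```bash
python3 look.py a6.png 2>/dev/null
```

```text
13.3 [ 0.5648303  -0.2217807   0.08450078] [-0.12862154 -0.2230513   0.65810068]
top lever deg -72.49845291099405 14
side lever deg -74.13283106228766 208
 red [282.3 249.8] 6 deg -165.6 r 0.046
 red [279.2 256. ] 4 deg -153.0 r 0.06
```

Emit:
drive_tool(
  series=[
    [[0.5, 0.16, 0], 0],
    [[0.7, 0.2, 0], 0],
    [[0.7, 0.2, 0], 0],
    [[0, 0, 2], 0],
    [[0, 0, 3], 0],
    [[0, 0, 4], 0],
    [[0, 0, 3], 0],
    [[-3, -3, 0], 5],
    [[-5, -4, 0], 9],
    [[-5, -4, 0], 9],
  ],
)

```text
time: 14.65
ee_pos: [0.455, -0.3252, 0.206]
eef_rot: [0.908, -0.419, 0.001, 0.0]
ft_force: [0.0, -0.9, 0.2]
width: 0.0001
grip_force: 0.0
```

Emit:
drive_tool(
  series=[
    [[-4, -5, 0], 9],
    [[-4, -5, 0], 9],
    [[-4, -5, 0], 9],
    [[-4, -5, 0], 9],
    [[-3, -4, 0], 0],
    [[-2, -3, 0], 0],
    [[0, 0, 0], 0],
    [[0, 0, 0], 0],
    [[0, 0, 0], 0],
    [[0, 0, 0], 0],
  ],
)

```text
time: 15.9
ee_pos: [0.251, -0.5886, 0.2047]
eef_rot: [0.993, -0.12, 0.0, 0.0]
ft_force: [0.5, -0.4, 0.2]
width: 0.0004
grip_force: 0.0
```

```bash
python3 look.py a7.png 2>/dev/null
```

```text
15.9 [ 0.25101816 -0.58863744  0.20471062] [ 0.45570717 -0.4329404   0.19672474]
top lever deg -75.56780050922347 151
 red [374.4 232.8] 20 deg -166.0 r 0.049
side lever deg -77.71193119689454 236
 red [281.9 249.7] 14 deg -166.4 r 0.047
 red [279. 256.] 9 deg -153.3 r 0.06
```

View pics/a7.png

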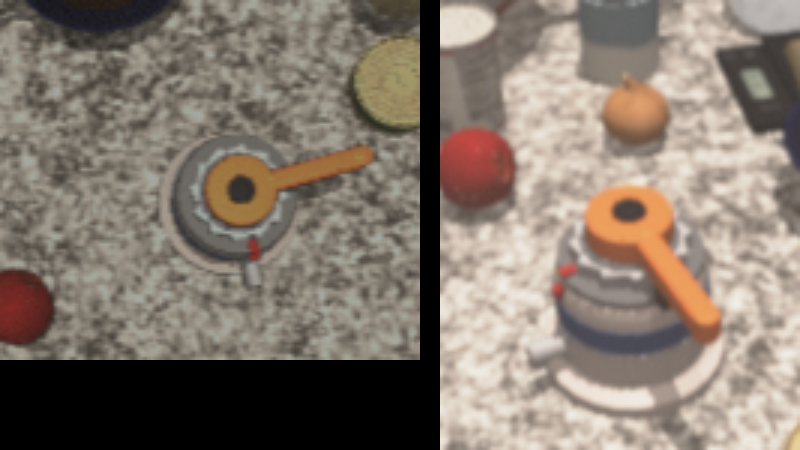

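The lever rests at -76°, which is 1.06 rad of slip, so it clicked twice. The red marks line up at (254,250) in the top view, nothing else has moved, and the arm is clear.

```bash
python3 -c "
from bench import r
print(r.close_job())"
```

```text
the job is handed in; nothing more can be done
None
```

The cap is screwed fully home and the ratchet clicked twice. The arm then let go of the lever and moved clear, and the job was handed in at about 16 s of the 51 s allowed. The first pass of the closed fingers went over the lever without moving it, so I repeated it lower.

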